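# Load the trolley case and raise its telescopic handle

### The arm

A 6-joint arm with a two-finger parallel gripper is mounted at the origin on the work surface. World frame = base frame: x ahead of the robot, y to its left, z up, the work surface at z = 0. Lengths are in m, angles in rad, forces in N, time in s.
With the tool pointing down it reaches from about 0.35 to 0.8 m from the base axis. Payload 7.3 kg.
Tool frame: the origin (TCP) lies between the finger pads; the fingertips stand 25 mm ahead of it and the grasp point (between the pads) lies 6 mm ahead of it (r.tip_extent is the distance from the TCP to the fingertips, in m); z points along the fingers, y is the direction in which the jaws open and shut (so a half turn about z gives the same grasp; the last joint's range is limited). The gripper opens to 85 mm and grips with 20 to 120 N. Pads are 22 mm wide; open, the fingers measure 114 mm over their backs; the gripper's body (76 mm by 85 mm) begins 54 mm behind the grasp point. The pads swing forward as they close: fully open they stand 13 mm farther back than shut.
Start: joints at [1.063, 0.342, 1.524, -0, 1.275, -0.146], TCP at [0.186, 0.491, 0.222] pointing down, gripper open.
Joint ranges: [-2.53, 2.53], [-0.77, 2.02], [0.04, 2.7], [-1, 4.14], [0.28, 2.66], [-3.11, 3.11]. Speed limits (rad/s): [2.57, 2.57, 3.14, 3.14, 3.14, 3.14].

### API

Orientations are given as a unit quaternion [x, y, z, w].
In Python, from workcell import r, command_gripper, optics gives the robot as it stands. The module is installed in compiled form; this text tells all that it offers. Calls block until the motion is done:
- r.reach(position, orientation): joint-space move of the TCP to a pose.
- r.move_straight(position, orientation=None, speed=0.15, max_force=None): straight line of the TCP; orientation=None keeps the orientation; speed is the mean speed in m/s. With max_force (N) it stops when the force on the tool has changed by that much, and returns True; else False.
- r.movej(angles): joint-space move.
- command_gripper(opening, force=None): finger opening in m; force is the grip in N (None keeps the last); returns when the fingers have stopped.
- r.hold(seconds).
- r.solve_ik(position, orientation): joint angles nearest the present ones, or None.
- r.read_state(): the state.
- optics.get_image(name): name is "scene" or "top" or "wrist"; returns (picture, depth): 400x640x3 uint8, red, green, blue; 400x640 float32, m along the optical axis (not along the pixel's ray), 0 where there is no reading.
- optics.camera_model(name): a dict with "K" (3x3 intrinsics, pixels), "k1" (the pictures are not rectified: a ray, as slopes to the right and down, at radius r is drawn at 1 + k1 r^2 times it, then the intrinsics apply), "R" (3x3) and "t" (3): a world point X has camera coordinates R X + t; the wrist camera has in their place "tool_from_camera" (4x4, takes a point from camera to tool coordinates, whose origin is the TCP and whose axes are the flange's). Camera axes: x right, y down, z forward; pixel columns grow to the right and rows downward; lengths in m; the calibration is good to about 2 mm. A picture is of the moment at which its call begins: read the wrist's pose just before it. camera_model takes no time and is no camera call.
A pose or a line that the arm cannot do raises r.PlanningError and nothing moves.
- r.finish_job(): hands the job in, once; it reports no verdict.
The state is a dict: "time_s": time; "joint_positions": joint angles; "dq": joint speeds; "tau": joint torques, N m; "eef_pos": TCP position; "eef_rot": TCP orientation; "contact_force": force on the tool from outside, world axes, zero at the start; "torque": the same for the moment, N m; "grip_width": finger opening in m.
Only numpy, scipy, OpenCV 4.12 (cv2) and the standard library are available. Lean on these libraries where they do the work, as an engineer would, in place of code of your own. Each camera call takes 0.05 s, during which the arm holds its last target.

### The job

Get the trolley case ready to wheel to the quay: take the orange and the blue battery pack from the bench and set them down, without dropping them, on the green one on the case's lid, in either order, edges flush, so that the three make one square pile. Then press the red release button so that the case's yellow handle springs up, take the handle in the gripper, draw it up through its first stop to its second stop, fully extended, and finish still holding it there. Leave the other things on the bench alone.

Things in the scene. Friction and masses are not known exactly. Their poses are not given: they have to be found in the camera images.
- case: upright black trolley flight case, 300 (x) x 440 (y) mm, on the floor beside the bench; does not move. Origin: middle of the lid's top, level with the bench top (height 0), z up. Grey mat on the lid, 3 mm thick, 170 (x) x 340 (y), centred at x +45 mm. The telescopic handle stands along x = -100 mm on a bezel 62 (x) x 290 (y) mm, its top 6 mm above the lid.
- grip: yellow grip bar of the handle, 24 (x) x 150 (y) x 22 (z) mm; origin at its centre, axes as the case's. Stowed: centre 17 mm above the lid, close on the bezel and latched; once the button is pressed it springs up 35 mm and can be taken from above across its 24 mm, at the middle. Two tubes (14 mm, lower ones 19) at y +-55 mm. It moves only straight up and down and stays where it is left.
- handle_upper (a joint): upper stage of the telescopic handle, m: 0 stowed and latched, about 0.035 after springing up, 0.130 at its end (the first stop). Moving it takes about 5 N upward.
- handle_lower (a joint): lower stage, m: 0 down, 0.110 at its end (the second stop: handle fully extended, the grip's centre 257 mm above the lid). It is stiffer: it follows once the upper stage has reached its end, and takes about 12 N upward. At the second stop the handle comes up hard.
- button_top (a point): middle of the top of the red round release button, 26 mm across, in a black collar 40 mm across, 9 mm high, beside the grip (case x -100, y -110 mm); top 18 mm above the lid. Pushed straight down 6 mm, against 3 to 4 N; about 4 mm down the latch frees, then it bottoms. It springs back when let go.
- release (a joint): travel of the release button, m: 0 up, 0.006 fully down
- pack_base: dark grey battery pack with a green band, 150 (x) x 58 (y) x 26 (z) mm, about 0.4 kg, loose on the mat on the case's lid: the bottom of the pile. Leave it where it is. Origin: centre of its underside, z up
- pack_orange: battery pack like it, with an orange band, 150 (x) x 58 (y) x 26 (z) mm, about 0.4 kg, lying flat on the bench. Origin: centre of its underside; it is gripped across its 58 mm
- pack_blue: battery pack like it, with a blue band, same size and origin, lying flat on the bench
- lamp: bystander: black underwater lamp standing on the bench, 52 mm across, 95 mm high; origin centre of its underside
- jar: bystander: white jar with a blue cap, 56 mm across, 50 mm high, on the bench; origin centre of its underside
- screwdriver: bystander: screwdriver lying on the bench, about 200 mm long; origin under the middle of it

How it is judged:
On the way, in this order (a step that is already met when the one before it is completed fails the run):
1. the orange and the blue pack lie squarely piled on the green one, let go and at rest (((horizontal distance between pack_orange and pack_base below 0.01 m and z of pack_orange in the frame of pack_base between 0.022 and 0.03 m and angle between the x axis of pack_orange and the x axis of pack_base, either way round below 0.12 rad and horizontal distance between pack_blue and pack_orange below 0.01 m and z of pack_blue in the frame of pack_orange between 0.022 and 0.03 m and angle between the x axis of pack_blue and the x axis of pack_orange, either way round below 0.12 rad and horizontal distance between pack_blue and pack_base below 0.012 m and angle between the x axis of pack_blue and the x axis of pack_base, either way round below 0.15 rad) or (horizontal distance between pack_blue and pack_base below 0.01 m and z of pack_blue in the frame of pack_base between 0.022 and 0.03 m and angle between the x axis of pack_blue and the x axis of pack_base, either way round below 0.12 rad and horizontal distance between pack_orange and pack_blue below 0.01 m and z of pack_orange in the frame of pack_blue between 0.022 and 0.03 m and angle between the x axis of pack_orange and the x axis of pack_blue, either way round below 0.12 rad and horizontal distance between pack_orange and pack_base below 0.012 m and angle between the x axis of pack_orange and the x axis of pack_base, either way round below 0.15 rad)) and distance of pack_base from where it was at the start of the episode below 0.03 m and angle between pack_base's own z axis and vertical below 0.06 rad and contact force between the fingers and pack_base below 0.1 N and contact force between the fingers and pack_orange below 0.1 N and contact force between the fingers and pack_blue below 0.1 N and linear speed of each of pack_base, pack_orange, pack_blue below 0.03 m/s), for 0.2 s.
2. the release button has been pressed and the handle has sprung up (value of joint handle_upper above 0.025 m), for 0.1 s.
At the end, for the whole second after the job is handed in: Handle at its second stop (each stage within 8 mm of its end), still, and gripped between the fingers at bar height (20 mm). Each pack within 10 mm and 0.12 rad of the one below (top to green: 12 mm, 0.15 rad), let go, at rest; green pack and bystanders within 30 mm of their places (all of step 1 and value of joint handle_upper above 0.122 m and value of joint handle_lower above 0.102 m and velocity of joint handle_upper between -0.01 and 0.01 m/s and velocity of joint handle_lower between -0.01 and 0.01 m/s and contact force between the fingers and grip above 2 N and z of the grasp point in the frame of grip between -0.022 and 0.02 m and distance of each of lamp, jar, screwdriver from where it was at the start of the episode below 0.03 m); the arm keeps its last pose, push and grip.
It fails at once if a battery pack is dropped (falls more than about 20 mm) ((linear speed of pack_orange above 0.65 m/s and contact force between the fingers and pack_orange below 0.05 N) or (linear speed of pack_blue above 0.65 m/s and contact force between the fingers and pack_blue below 0.05 N)).
It fails at once if a bystander is pushed or knocked over (distance of any of lamp, jar, screwdriver from where it was at the start of the episode above 0.03 m or angle between any of lamp, jar's own z axis and vertical above 0.5 rad).
It also fails if it takes over 72 s, if anything falls off the work surface, if the arm or the gripper's body presses on something with over 40 N, if the wrist force passes 120 N, or if a joint passes its speed limit or range.

## Working session

There is one attempt and no reset: what is moved stays moved. The work goes in short steps, each a Python script; the robot and the scene stay as the last script left them, time stands still between calls to the robot, and variables do not carry over. Pictures are saved under pics/ and viewed, and the job is handed in when it is done.

```bash
mkdir -p pics; ls
python3 - <<'E'
from workcell import r, command_gripper, optics
import cv2,numpy as np
for n in ["scene","top","wrist"]:
    s=r.read_state()
    im,d=optics.get_image(n)
    cv2.imwrite(f"pics/{n}0.png",im[:,:,::-1])
    np.savez(f"pics/{n}0.npz",im=im,d=d)
    m=optics.camera_model(n); print(n,{k:np.round(v,4).tolist() for k,v in m.items()}, d.min(),d.max())
print(s)
E
```

```text
pics
scene {'K': [[405.6909, 0.0, 314.4556], [0.0, 405.6909, 199.2309], [0.0, 0.0, 1.0]], 'k1': -0.0917, 'R': [[0.5195, 0.8544, -0.0016], [0.6423, -0.3918, -0.6587], [-0.5634, 0.3412, -0.7524]], 't': [-0.1369, -0.4274, 1.6872]} 0.0 3.998885
top {'K': [[400.3021, 0.0, 315.9841], [0.0, 400.3021, 195.5361], [0.0, 0.0, 1.0]], 'k1': -0.068, 'R': [[-0.0286, -0.9991, -0.0325], [-0.9962, 0.0312, -0.0819], [0.0828, 0.0301, -0.9961]], 't': [-0.1497, 0.5892, 1.0284]} 0.0 1.9624802
wrist {'K': [[311.0725, 0.0, 321.1172], [0.0, 311.0725, 205.286], [0.0, 0.0, 1.0]], 'k1': 0.0139, 'tool_from_camera': [[0.0018, -0.9456, -0.3254, 0.0832], [1.0, 0.0016, 0.0008, 0.0003], [-0.0003, -0.3254, 0.9456, -0.152], [0.0, 0.0, 0.0, 1.0]]} 0.0 1.4847555
{'time_s': 0.1, 'joint_positions': array([ 1.06296177e+00,  3.42675925e-01,  1.52490664e+00, -1.55319446e-05,
        1.27541104e+00, -1.46006760e-01]), 'dq': array([-2.12643697e-03, -6.95302041e-04, -1.20342733e-03,  9.66137475e-05,
       -8.59743234e-04, -1.42062349e-03]), 'tau': array([ 1.29379914e-03, -4.34443009e+01, -2.46492380e+01, -2.48746155e-04,
        4.68269165e-03, -1.88393949e-05]), 'eef_pos': array([0.18564832, 0.49068763, 0.22138878]), 'eef_rot': array([ 1.79926356e-01,  9.83679834e-01, -6.65762539e-04, -2.17908527e-04]), 'contact_force': array([-0.39219457, -0.39415512,  0.16204654]), 'torque': array([0.01331579, 0.04235385, 0.02642171]), 'grip_width': 0.08528342272881287}
```

View pics/scene0.png

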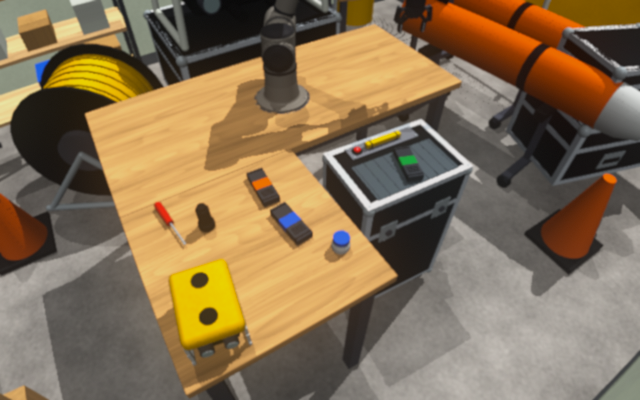

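View pics/top0.png

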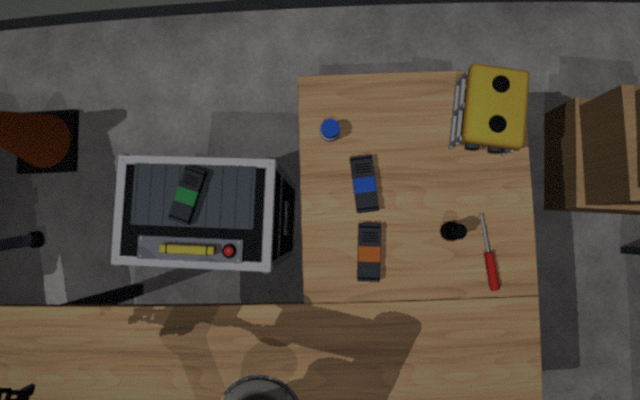

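View pics/wrist0.png

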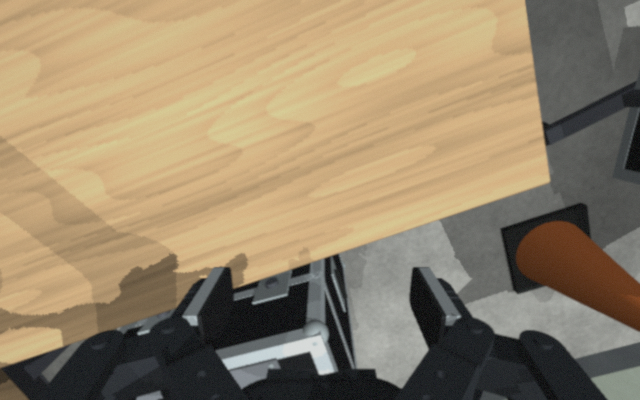

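The top view shows the case on the left: green pack at (188,194), grip at (188,249), red button at (229,251). On the bench are the blue pack (364,184), the orange pack (370,252), the jar (330,128), the lamp (453,231) and the screwdriver (490,255). Next I'll segment by depth and colour.

```bash
cat > h.py <<'E'
import numpy as np, cv2
from scipy.spatial.transform import Rotation as Rot
from workcell import r, command_gripper, optics
def dist_coef(m): return np.array([m["k1"],0,0,0,0.])
def pose(name,st=None):
    m=optics.camera_model(name)
    if name!="wrist": return m,m["R"].T,-m["R"].T@m["t"]
    T=m["tool_from_camera"];Rt=Rot.from_quat(st["eef_rot"]).as_matrix()
    return m,Rt@T[:3,:3],Rt@T[:3,3]+st["eef_pos"]
def slopes(m,uv):
    # invert r*(1+k1 r^2)
    return cv2.undistortPointsIter(np.asarray(uv,float).reshape(-1,1,2),m["K"],dist_coef(m),None,None,(3,50,1e-12)).reshape(-1,2)
def plane(name,uv,z,st=None):
    m,R,c=pose(name,st); s=slopes(m,uv); d=np.c_[s,np.ones(len(s))]@R.T
    return c+d*((z-c[2])/d[:,2])[:,None]
def cloud(name,d,st=None):
    m,R,c=pose(name,st); v,u=np.mgrid[:400,:640]
    s=slopes(m,np.c_[u.ravel(),v.ravel()])
    P=(np.c_[s,np.ones(len(s))]*d.reshape(-1,1))@R.T+c
    P[d.ravel()==0]=np.nan
    return P.reshape(400,640,3)
def proj(name,X,st=None):
    m,R,c=pose(name,st); p=(np.atleast_2d(X)-c)@R; s=p[:,:2]/p[:,2:]
    s=s*(1+m["k1"]*(s**2).sum(1,keepdims=True)); return s@m["K"][:2,:2].T+m["K"][:2,2]
def hue(im,name):
    h=cv2.cvtColor(im,cv2.COLOR_RGB2HSV).astype(int);H,S,V=h[...,0],h[...,1],h[...,2]
    rng=dict(orange=(5,16),blue=(105,125),green=(45,85),yellow=(22,34),red=(172,182))[name]
    m=(H>=rng[0])&(H<=rng[1])&(S>140)&(V>50)
    if name=="red": m|=(H<=4)&(S>140)&(V>50)
    return m.astype(np.uint8)
def blobs(mask,amin=15):
    n,l,st,c=cv2.connectedComponentsWithStats(mask)
    return [(int(st[i,4]),c[i].round(1).tolist(),i) for i in range(1,n) if st[i,4]>=amin],l
E
python3 - <<'E'
from h import *
z=np.load("pics/top0.npz");im,d=z["im"],z["d"]
P=cloud("top",d)
print("bench z",np.nanmedian(P[85:110,350:440,2]),np.nanstd(P[85:110,350:440,2]))
print("lid z",np.nanmedian(P[160:163,140:260,2]))
for n in ["orange","blue","green","yellow","red"]:
    b,l=blobs(hue(im,n))
    for a,c,i in b:
        if a<3000: 
            mm=l==i; print(n,a,c,np.nanmedian(P[mm],0).round(4), np.nanpercentile(P[mm][:,2],[10,50,90]).round(4))
np.save("pics/P.npy",P)
E
```

```text
bench z -0.0005968066085109136 0.0020094233154523424
lid z -0.0001469286389816915
orange 17 [35.8, 162.3] [ 0.8366  1.1482 -0.6655] [-0.6758 -0.6655 -0.6423]
orange 354 [368.8, 253.8] [ 0.4289 -0.2996  0.025 ] [0.0223 0.025  0.0273]
blue 258 [329.8, 128.0] [ 0.7566 -0.2092  0.0494] [0.0466 0.0494 0.0516]
blue 328 [364.3, 184.4] [ 0.6095 -0.294   0.0253] [0.0229 0.0253 0.0281]
green 276 [185.9, 195.9] [0.5937 0.1776 0.0285] [0.026  0.0285 0.0305]
yellow 438 [187.1, 248.7] [0.4545 0.1756 0.0279] [0.0248 0.0279 0.0304]
red 88 [227.9, 250.9] [0.4455 0.0697 0.0156] [0.0088 0.0156 0.0183]
red 337 [491.7, 271.5] [ 0.3722 -0.6159  0.0219] [0.0172 0.0219 0.0252]
```

Run:
```python
from h import *
z=np.load("pics/top0.npz");im,d=z["im"],z["d"];P=np.load("pics/P.npy")
out=im.copy()
def rect(c,zt,rad=50):
    Z=P[...,2]; m=((Z>zt-.009)&(Z<zt+.012)).astype(np.uint8)
    v,u=np.mgrid[:400,:640]; m[np.hypot(u-c[0],v-c[1])>rad]=0
    m=cv2.morphologyEx(m,cv2.MORPH_OPEN,np.ones((3,3),np.uint8))
    n,l,s,cc=cv2.connectedComponentsWithStats(m); i=l[int(c[1]),int(c[0])]; m=(l==i)
    xy=P[m][:,:2].astype(np.float32)
    (cx,cy),(w,h),a=cv2.minAreaRect((xy*1000))
    if w<h: w,h,a=h,w,a+90
    mu=xy.mean(0); ev=np.linalg.eigh(np.cov(xy.T))[1][:,1]
    print("rect c",round(cx),round(cy),"wh",round(w),round(h),"yaw",round(((a+90)%180)-90,1),"mean",mu.round(4),"pca yaw",np.degrees(np.arctan(ev[1]/ev[0])).round(1),m.sum())
    cs,_=cv2.findContours(m.astype(np.uint8),cv2.RETR_EXTERNAL,cv2.CHAIN_APPROX_NONE); cv2.drawContours(out,cs,-1,(255,0,255),1)
rect((369,254),.026); rect((364,184),.026); rect((186,196),.029)
rect((187,249),.028)
cv2.imwrite("pics/seg.png",cv2.resize(out[60:320,100:560],None,fx=1.7,fy=1.7)[:,:,::-1])
Z=P[...,2]
# lamp & lid corners
b=Z[215:245,435:470];print("lamp",np.nanmax(b));
```

```text
rect c 434 -299 wh 150 58 yaw -3.6 mean [ 0.433  -0.2986] pca yaw -3.3 1322
rect c 613 -293 wh 150 59 yaw 5.2 mean [ 0.6126 -0.2928] pca yaw 5.4 1268
rect c 598 178 wh 151 58 yaw -19.6 mean [0.5972 0.1767] pca yaw -19.9 1197
rect c 452 179 wh 150 24 yaw 86.5 mean [0.4529 0.1759] pca yaw 85.8 497
lamp 0.09904791486365128
```

View pics/seg.png

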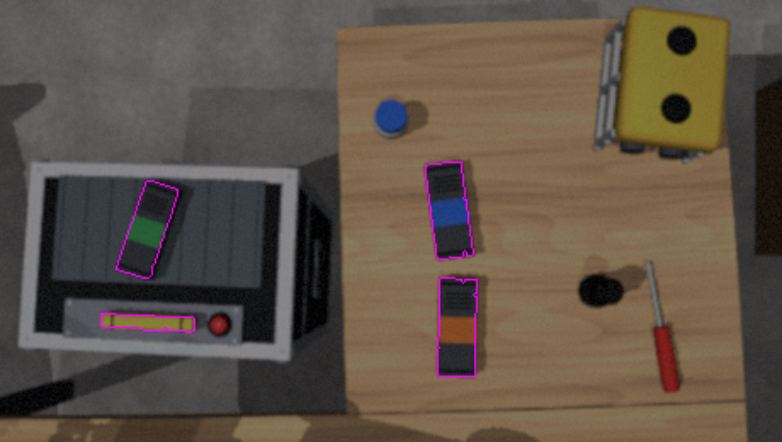

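```bash
cat >> h.py <<'E'
def down(yaw): # tool x axis at world yaw, pointing down
    c,s=np.cos(yaw),np.sin(yaw)
    return Rot.from_matrix(np.array([[c,s,0],[s,-c,0],[0,0,-1]])).as_quat()
def tcp():
    s=r.read_state(); return s["eef_pos"]
def look(name,tag):
    s=r.read_state(); im,d=optics.get_image(name)
    cv2.imwrite(f"pics/{tag}.png",im[:,:,::-1]); return s,im,d,cloud(name,d,s)
def rectz(P,im,c,zt,rad=0.1,lo=.009,hi=.012,tag=None):
    """c: approx world xy"""
    Z=P[...,2]; m=((Z>zt-lo)&(Z<zt+hi)&(np.hypot(P[...,0]-c[0],P[...,1]-c[1])<rad)).astype(np.uint8)
    m=cv2.morphologyEx(m,cv2.MORPH_OPEN,np.ones((3,3),np.uint8))
    n,l,s,cc=cv2.connectedComponentsWithStats(m)
    i=1+np.argmax(s[1:,4]); m=l==i
    xy=P[m][:,:2].astype(np.float32)
    (cx,cy),(w,h),a=cv2.minAreaRect(xy*1000)
    if w<h: w,h,a=h,w,a+90
    mu=xy.mean(0); ev=np.linalg.eigh(np.cov(xy.T))[1][:,1]
    res=dict(c=(round(cx/1000,4),round(cy/1000,4)),wh=(round(w),round(h)),yaw=round(((a+90)%180)-90,1),mean=mu.round(4).tolist(),pca=round(float(np.degrees(np.arctan(ev[1]/ev[0]))),1),n=int(m.sum()),z=float(np.nanmedian(P[m][:,2]).round(4)))
    if tag is not None:
        o=im.copy(); cs,_=cv2.findContours(m.astype(np.uint8),cv2.RETR_EXTERNAL,cv2.CHAIN_APPROX_NONE); cv2.drawContours(o,cs,-1,(255,0,255),1); cv2.imwrite(f"pics/{tag}.png",o[:,:,::-1])
    return res
E
python3 - <<'E'
from h import *
print("ext",r.tip_extent, Rot.from_quat(r.read_state()["eef_rot"]).as_matrix().round(2).tolist())
for nm,p,y in [("green",(.598,.178),-19.7),("orange",(.434,-.299),-3.4),("blue",(.613,-.293),5.3),("grip",(.4525,.177),86.2)]:
    for f in (0,180,-180):
        for z in (.25,.03):
            q=r.solve_ik([*p,z],down(np.radians(y+f)))
            print(nm,f,z,None if q is None else q.round(2))
E
```

```text
ext 0.025 [[-0.94, 0.35, -0.0], [0.35, 0.94, -0.0], [0.0, -0.0, -1.0]]
green 0 0.25 [ 0.17  0.51  1.18 -0.    1.45  2.08]
green 0 0.03 [ 0.17  0.71  1.45 -0.    0.97  2.08]
green 180 0.25 [ 0.17  0.51  1.18 -0.    1.45 -1.06]
green 180 0.03 [ 0.17  0.71  1.45 -0.    0.97 -1.06]
green -180 0.25 [ 0.17  0.51  1.18 -0.    1.45 -1.06]
green -180 0.03 [ 0.17  0.71  1.45 -0.    0.97 -1.06]
orange 0 0.25 [-0.75  0.33  1.47 -0.    1.35  0.88]
orange 0 0.03 [-0.75  0.58  1.75 -0.    0.82  0.88]
orange 180 0.25 [-0.75  0.33  1.47 -0.    1.35 -2.26]
orange 180 0.03 [-0.75  0.58  1.75 -0.    0.82 -2.26]
orange -180 0.25 [-0.75  0.33  1.47 -0.    1.35 -2.26]
orange -180 0.03 [-0.75  0.58  1.75 -0.    0.82 -2.26]
blue 0 0.25 [-0.56  0.63  0.98 -0.    1.54  0.92]
blue 0 0.03 [-0.56  0.8   1.27 -0.    1.07  0.92]
blue 180 0.25 [-0.56  0.63  0.98 -0.    1.54 -2.22]
blue 180 0.03 [-0.56  0.8   1.27 -0.    1.07 -2.22]
blue -180 0.25 [-0.56  0.63  0.98 -0.    1.54 -2.22]
blue -180 0.03 [-0.56  0.8   1.27 -0.    1.07 -2.22]
grip 0 0.25 [ 0.21  0.25  1.58 -0.    1.32  0.28]
grip 0 0.03 [ 0.21  0.52  1.86 -0.    0.76  0.28]
grip 180 0.25 [ 0.21  0.25  1.58 -0.    1.32 -2.86]
grip 180 0.03 [ 0.21  0.52  1.86 -0.    0.76 -2.86]
grip -180 0.25 [ 0.21  0.25  1.58 -0.    1.32 -2.86]
grip -180 0.03 [ 0.21  0.52  1.86 -0.    0.76 -2.86]
```

Run:
```python
from h import *
r.reach([.58,.175,.27],down(np.radians(160.3)))
s,im,d,P=look("wrist","w_green")
print(s["time_s"],s["eef_pos"])
print(rectz(P,im,(.598,.178),.029,tag="w_green_seg"))
for n in ["green","yellow","red"]:
    b,l=blobs(hue(im,n),60)
    for a,c,i in b:print(n,a,c,np.nanmedian(P[l==i],0).round(4))
np.savez("pics/w_green.npz",P=P,im=im)
```

```text
1.9917 [0.57947418 0.176102   0.26998633]
{'c': (0.5969, 0.1784), 'wh': (149, 58), 'yaw': -19.3, 'mean': [0.5924000144004822, 0.17990000545978546], 'pca': -19.3, 'n': 4981, 'z': 0.0292}
green 1121 [326.3, 175.9] [0.5929 0.179  0.0294]
yellow 294 [340.0, 47.5] [0.4578 0.2424 0.029 ]
yellow 1984 [286.7, 64.0] [0.4531 0.1795 0.0289]
yellow 275 [233.5, 80.5] [0.4488 0.1141 0.0288]
red 387 [201.7, 91.4] [0.4454 0.0701 0.0174]
```

View pics/w_green_seg.png

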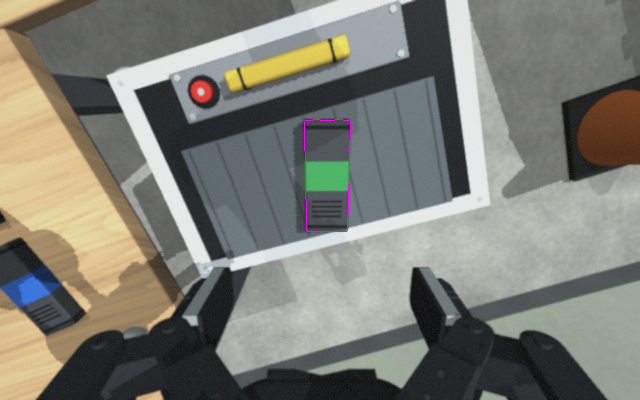

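Wrist and top views agree to about 1 mm: the green pack is outlined around (327,176), the red button is at (202,91) and the grip at (287,64). Moving to the orange pack next.

Run:
```python
from h import *
r.reach([.434,-.299,.25],down(np.radians(176.6)))
s,im,d,P=look("wrist","w_or")
print(s["time_s"],s["eef_pos"])
R=rectz(P,im,(.434,-.299),.026,tag="w_or_seg");print(R)
print(rectz(P,im,(.613,-.293),.026))
```

```text
3.85 [ 0.43452252 -0.29839376  0.25008124]
{'c': (0.4313, -0.3001), 'wh': (149, 58), 'yaw': -3.5, 'mean': [0.42660000920295715, -0.29989999532699585], 'pca': -3.3, 'n': 5644, 'z': 0.0262}
{'c': (0.611, -0.2944), 'wh': (150, 58), 'yaw': 5.4, 'mean': [0.6043999791145325, -0.2946999967098236], 'pca': 5.5, 'n': 3784, 'z': 0.0263}
```

View pics/w_or_seg.png

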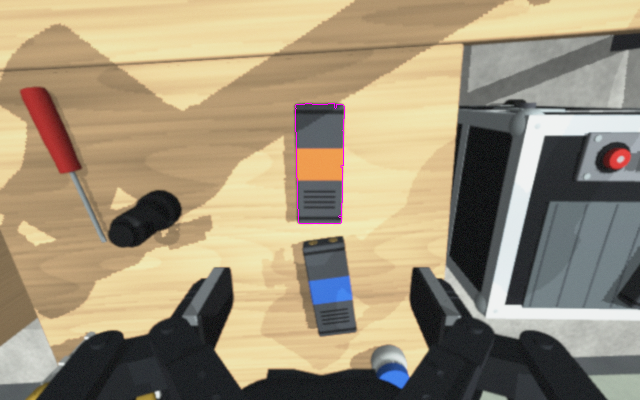

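Run:
```python
from h import *
q=down(np.radians(176.5))
r.reach([.4315,-.2998,.09],q)
print(r.move_straight([.4315,-.2998,.030],speed=.12,max_force=15), tcp())
command_gripper(.05,force=45)
s=r.read_state();print(s["grip_width"],s["contact_force"],s["eef_pos"])
r.move_straight([.4315,-.2998,.12],speed=.15)
s=r.read_state();print(s["time_s"],s["grip_width"],s["contact_force"],s["eef_pos"])
_=look("wrist","w_or_held")
```

```text
False [ 0.43221259 -0.30042628  0.03108128]
0.050216445940727834 [-0.23288959  0.34041112 -0.3113277 ] [ 0.43156868 -0.29985527  0.03023141]
6.425 0.05013827108274488 [0.0366512  0.18236875 0.4015582 ] [ 0.43108684 -0.29940077  0.11931808]
```

View pics/w_or_held.png

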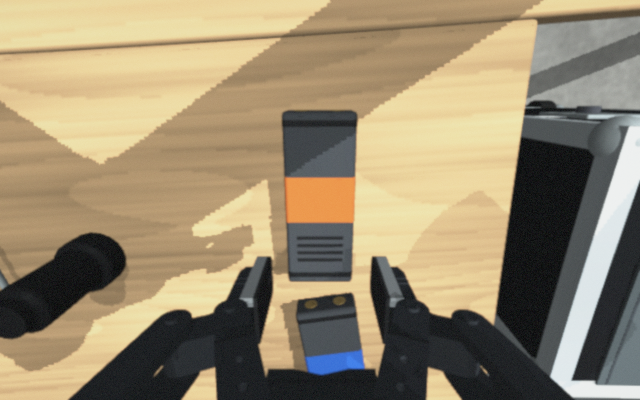

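The gripper closed to exactly 50 mm, so nothing is held. The pads look beyond the far end of the pack in this view, with tips near row 258 and the pack ending near row 280. Checking where the fingers are in tool coordinates.

Run:
```python
from h import *
s,im,d,P=look("wrist","w_chk")
Rt=Rot.from_quat(s["eef_rot"]).as_matrix()
T=(P-s["eef_pos"])@Rt
print("fk",s["eef_pos"],Rt.round(3).tolist())
for u,v in [(262,262),(255,285),(248,305),(265,262),(240,290),(380,262),(390,300),(230,320)]:
    print((u,v),d[v,u].round(3),T[v,u].round(4))
print("pack",rectz(P,im,(.4315,-.2998),.026))
s2,im2,d2,P2=look("top","top_chk")
print("pack top",rectz(P2,im2,(.434,-.299),.026))
```

```text
fk [ 0.4309416  -0.29927259  0.11893722] [[-0.998, 0.061, -0.002], [0.061, 0.998, 0.001], [0.002, 0.001, -1.0]]
(262, 262) 0.146 [ 0.0102 -0.0276 -0.0222]
(255, 285) 0.129 [ 0.0098 -0.0272 -0.0406]
(248, 305) 0.122 [ 0.0063 -0.0285 -0.0491]
(265, 262) 0.147 [ 0.0097 -0.0264 -0.0213]
(240, 290) 0.131 [ 0.0066 -0.0339 -0.0395]
(380, 262) 0.145 [ 0.0109  0.0277 -0.0233]
(390, 300) 0.12 [ 0.0095  0.0268 -0.0502]
(230, 320) 0.106 [ 0.0116 -0.0308 -0.0643]
pack {'c': (0.432, -0.3003), 'wh': (150, 58), 'yaw': -3.2, 'mean': [0.42410001158714294, -0.29989999532699585], 'pca': -3.4, 'n': 11886, 'z': 0.0262}
pack top {'c': (0.4906, -0.2945), 'wh': (42, 36), 'yaw': 88.1, 'mean': [0.49549999833106995, -0.28870001435279846], 'pca': -56.0, 'n': 148, 'z': 0.0247}
```

View pics/top_chk.png

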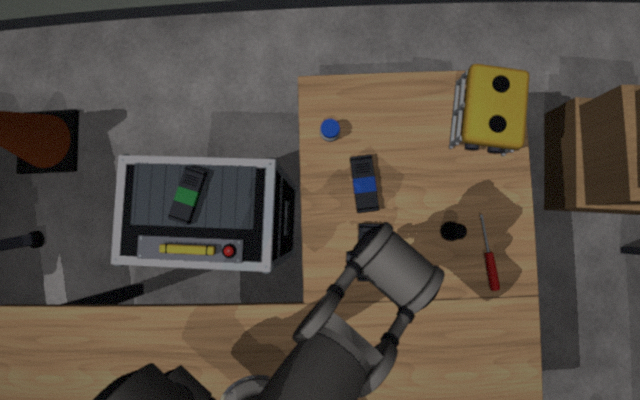

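Depth puts the fingertips about 45 mm behind where the tool frame says they should be (tool z about -0.02, not +0.02). I'll cross-check with the scene camera.

Run:
```python
from h import *
s,im,d,P=look("scene","sc_chk")
e=s["eef_pos"]
pts=np.array([e,e+[0,0,-.025],e+[0,0,.05]])
uv=proj("scene",pts);print(uv.round(1),s["time_s"])
o=im.copy()
for (u,v),c in zip(uv,[(255,0,0),(0,255,0),(0,255,255)]): cv2.circle(o,(int(round(u)),int(round(v))),1,c,-1)
u,v=uv[0].astype(int)
cv2.imwrite("pics/sc_crop.png",cv2.resize(o[max(v-60,0):v+60,u-80:u+80],None,fx=5,fy=5,interpolation=cv2.INTER_NEAREST)[:,:,::-1])
```

```text
[[259.9 163.2]
 [260.7 169. ]
 [258.2 151.1]] 6.575
```

View pics/sc_crop.png

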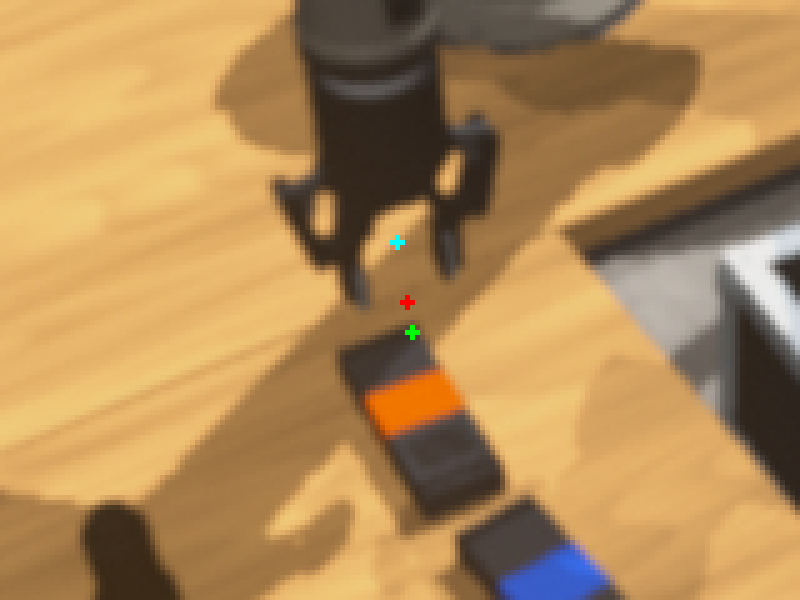

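The scene view confirms it: the fingertips end behind the reported TCP (red mark), so the real tool is shorter than stated. I'll measure the tip offset by depth at two openings, then find bench contact by touch.

Run:
```python
from h import *
def tips(tag):
    s,im,d,P=look("wrist",tag)
    Rt=Rot.from_quat(s["eef_rot"]).as_matrix(); T=(P-s["eef_pos"])@Rt
    w=s["grip_width"]/2
    for sg in(-1,1):
        m=(d>0)&(d<.21)&(T[...,1]*sg>w-.004)&(T[...,1]*sg<w+.02)&(np.abs(T[...,0])<.02)&(T[...,2]<.05)
        m=cv2.erode(m.astype(np.uint8),np.ones((2,2)))>0
        q=T[m]; k=q[:,2]>np.percentile(q[:,2],99.5)-.004
        print(tag,sg,s["grip_width"],np.percentile(q[:,2],[90,98,99.5,100]).round(4),q[k].mean(0).round(4))
tips("t50")
command_gripper(.085)
tips("t85")
print(r.read_state()["time_s"])
```

```text
t50 -1 0.05029395819748331 [-0.0312 -0.0198 -0.0152 -0.0115] [ 0.0006 -0.0251 -0.0164]
t50 1 0.05029395819748331 [-0.0319 -0.021  -0.0176 -0.0152] [ 0.0046  0.0273 -0.019 ]
t85 -1 0.08489730738005415 [-0.0384 -0.0279 -0.0242 -0.0217] [-0.     -0.0428 -0.0257]
t85 1 0.08489730738005415 [-0.0389 -0.0288 -0.0256 -0.0238] [ 0.0021  0.0436 -0.0272]
7.1667
```

Run:
```python
from h import *
p=[.4317,-.3000]
r.move_straight([*p,.005],down(np.radians(176.6)),speed=.15)
hit=r.move_straight([*p,-.035],speed=.03,max_force=6)
s=r.read_state();zc=s["eef_pos"][2];print(hit,zc,s["contact_force"],s["time_s"])
```

```text
True -0.022288107476523978 [-1.47138803  1.14616685  7.74267006] 8.975
```

Bench contact is at reported z = -0.0223, so the tool is about 35 mm shorter than stated. I'll grasp with that offset.

Run:
```python
from h import *
p=[.4317,-.3000]
r.move_straight([*p,-.011],speed=.05)
command_gripper(.045,force=45)
s=r.read_state();print(s["grip_width"],s["contact_force"],s["eef_pos"],s["time_s"])
r.move_straight([*p,.10],speed=.15)
s=r.read_state();print(s["time_s"],s["grip_width"],s["contact_force"],s["eef_pos"])
s,im,d,P=look("wrist","w_or_held2")
```

```text
0.05741692116716651 [-1.4397006   0.12354128  3.37009997] [ 0.43169464 -0.30003982 -0.01090658] 9.7333
10.625 0.057109149194367395 [ 0.16452347 -0.65793297 -4.00114347] [ 0.43104297 -0.29942131  0.09895521]
```

View pics/w_or_held2.png

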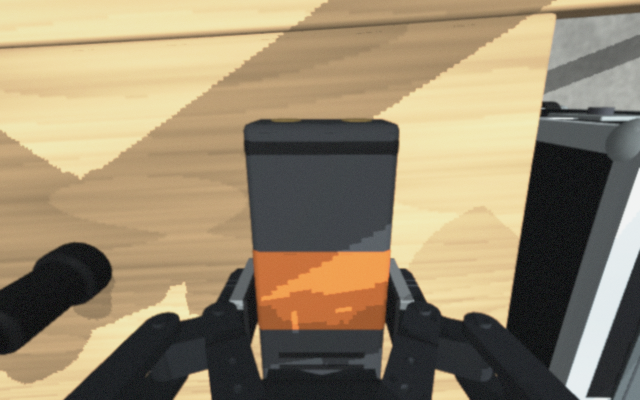

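The orange pack is held (57 mm wide, -4 N). Its band is at (320,290) between the pads. Moving over the pile.

Run:
```python
from h import *
q=down(np.radians(160.6)); p=[.5970,.1784]
r.reach([*p,.13],q)
r.hold(.15)
s,im,d,P=look("wrist","w_or_hover")
Rt=Rot.from_quat(s["eef_rot"]).as_matrix(); T=(P-s["eef_pos"])@Rt
m=(T[...,2]>-.06)&(T[...,2]<.03)&(np.abs(T[...,1])<.05)&(T[...,0]>.02)
q_=T[m]; print("near end x",np.percentile(q_[:,0],[98,99.5,100]).round(4),"top z",np.median(q_[:,2]).round(4))
mm=q_[:,0]>.03; e=q_[mm]
for a,b in((.03,.04),(.05,.06)):
    k=(q_[:,0]>a)&(q_[:,0]<b); print(a,np.percentile(q_[k][:,1],[1,99]).round(4))
print(s["eef_pos"],s["time_s"],s["grip_width"])
```

```text
near end x [0.0748 0.0752 0.0754] top z -0.0368
0.03 [-0.0273  0.0283]
0.05 [-0.0275  0.0283]
[0.59721897 0.17731626 0.1299588 ] 12.6667 0.057386983397679246
```

View pics/w_or_hover.png

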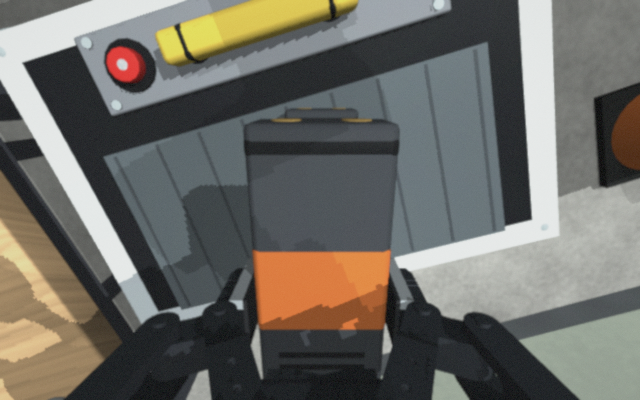

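Run:
```python
from h import *
p=np.array([.5970,.1784])
r.move_straight([*p,.030],speed=.12); r.hold(.2); e=tcp(); print(e)
c=p+(p-e[:2])
r.move_straight([*c,.024],speed=.05)
hit=r.move_straight([*c,.0155],speed=.025,max_force=5)
s=r.read_state();print(hit,s["eef_pos"],s["contact_force"])
command_gripper(.070)
r.hold(.1)
s=r.read_state();print(s["eef_pos"],s["grip_width"],s["time_s"])
r.move_straight([*c,.15],speed=.25)
r.reach([.58,.175,.25],down(np.radians(160.6)))
s,im,d,P=look("wrist","w_p1")
print(s["time_s"]); print("orange",rectz(P,im,(.597,.178),.055,tag="w_p1s"))
```

```text
[0.59750353 0.17848954 0.03087028]
True [0.59691595 0.17837679 0.01810774] [-1.79792861 -0.086602    4.36104776]
[0.59572139 0.17818255 0.01661722] 0.06977595632202183 14.8667
16.0417
orange {'c': (0.5966, 0.1794), 'wh': (149, 59), 'yaw': -19.6, 'mean': [0.5916000008583069, 0.181099995970726], 'pca': -19.3, 'n': 6262, 'z': 0.0552}
```

View pics/w_p1s.png

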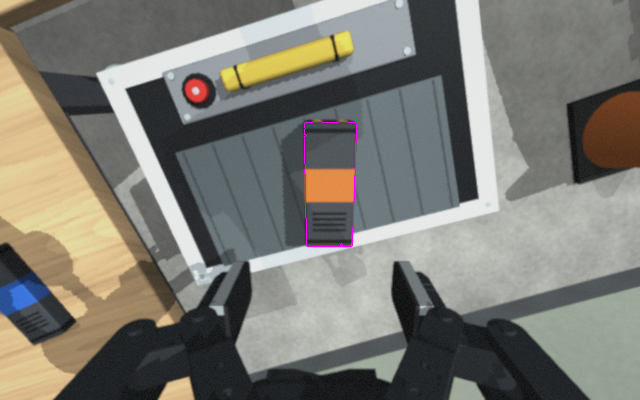

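Orange sits square on green: its outline is centred near (330,184) at (0.5966, 0.1794), top height 55 mm. Blue is next.

Run:
```python
from h import *
command_gripper(.085)
r.reach([.605,-.294,.20],down(np.radians(185.4)))
r.hold(.1)
s,im,d,P=look("wrist","w_bl")
R=rectz(P,im,(.612,-.294),.026,tag="w_bls");print(s["time_s"],s["eef_pos"],R)
p=np.array(R["c"]); yaw=180+(R["yaw"]+R["pca"])/2
assert np.hypot(*(p-[.612,-.294]))<.006 and abs(yaw-185.4)<2 and abs(R["wh"][0]-150)<4
q=down(np.radians(yaw))
r.reach([*p,.06],q)
print(r.move_straight([*p,-.011],speed=.12,max_force=20))
e=tcp();print(e)
command_gripper(.045,force=45)
s=r.read_state();print(s["grip_width"],s["contact_force"],s["eef_pos"],s["time_s"])
r.move_straight([*p,.10],speed=.18)
s=r.read_state();print(s["time_s"],s["grip_width"],s["contact_force"])
```

```text
18.2167 [ 0.60554375 -0.2927904   0.20027205] {'c': (0.6116, -0.2948), 'wh': (149, 58), 'yaw': 5.5, 'mean': [0.6055999994277954, -0.2953000068664551], 'pca': 5.4, 'n': 7118, 'z': 0.0262}
False
[ 0.61234997 -0.29526396 -0.0098431 ]
0.05721597262976309 [-0.04768519 -1.39270905  6.82700509] [ 0.61225243 -0.29533738 -0.00968356] 19.9917
20.7583 0.05694480528286448 [ 0.16753854 -0.27625243 -5.99738206]
```

View pics/w_bls.png

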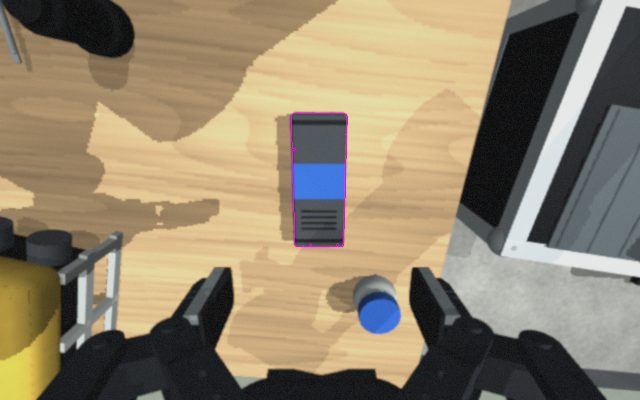

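Run:
```python
from h import *
q=down(np.radians(160.6)); p=np.array([.5968,.1789])
r.reach([*p,.15],q); r.hold(.15)
s,im,d,P=look("wrist","w_bl_hover")
Rt=Rot.from_quat(s["eef_rot"]).as_matrix(); T=(P-s["eef_pos"])@Rt
m=(T[...,2]>-.06)&(T[...,2]<.03)&(np.abs(T[...,1])<.05)&(T[...,0]>.02)
q_=T[m]; print("near end x",np.percentile(q_[:,0],[98,99.5,100]).round(4),"top z",np.median(q_[:,2]).round(4))
for a,b in((.03,.04),(.06,.07)):
    k=(q_[:,0]>a)&(q_[:,0]<b); print(a,np.percentile(q_[k][:,1],[1,99]).round(4),np.median(q_[k][:,2]).round(4))
print(s["eef_pos"],s["time_s"],s["grip_width"])
```

```text
near end x [0.0754 0.0759 0.0761] top z -0.0358
0.03 [-0.0273  0.0284] -0.0358
0.06 [-0.0275  0.0285] -0.0359
[0.59712947 0.17789031 0.14981384] 22.65 0.05756497749468238
```

Run:
```python
from h import *
p=np.array([.5974,.1787])
r.move_straight([*p,.057],speed=.12); r.hold(.2); e=tcp(); print(e)
c=p+(p-e[:2])
r.move_straight([*c,.051],speed=.05)
hit=r.move_straight([*c,.0425],speed=.025,max_force=5)
s=r.read_state();print(hit,s["eef_pos"],s["contact_force"])
command_gripper(.070)
r.hold(.1)
s=r.read_state();print(s["eef_pos"],s["grip_width"],s["time_s"])
r.move_straight([*c,.16],speed=.25)
r.reach([.56,.175,.26],down(np.radians(160.6)))
s,im,d,P=look("wrist","w_p2")
print(s["time_s"],s["eef_pos"]); print("blue",rectz(P,im,(.597,.178),.081,tag="w_p2s"))
for n in ["yellow","red"]:
    b,l=blobs(hue(im,n),200)
    for a,cc,i in b:print(n,a,cc,np.nanmedian(P[l==i],0).round(4))
R=rectz(P,im,(.453,.179),.028);print(R)
```

```text
[0.59791299 0.17877349 0.05791785]
True [0.59732984 0.17875778 0.04518283] [-0.49310131 -1.22175126  3.48719655]
[0.5960115  0.17855036 0.04351515] 0.0699872088578548 24.7917
25.9167 [0.55947681 0.1749796  0.2592993 ]
blue {'c': (0.5968, 0.18), 'wh': (150, 58), 'yaw': -19.2, 'mean': [0.5914000272750854, 0.18170000612735748], 'pca': -19.4, 'n': 6474, 'z': 0.0812}
yellow 297 [347.6, 64.1] [0.457  0.2426 0.0289]
yellow 1956 [293.6, 80.6] [0.4528 0.1795 0.0291]
yellow 270 [239.8, 96.9] [0.4486 0.1143 0.0292]
red 421 [207.2, 107.0] [0.4449 0.07   0.0175]
{'c': (0.4523, 0.1782), 'wh': (151, 25), 'yaw': 86.2, 'mean': [0.45260000228881836, 0.1793999969959259], 'pca': 86.4, 'n': 3013, 'z': 0.0289}
```

View pics/w_p2s.png

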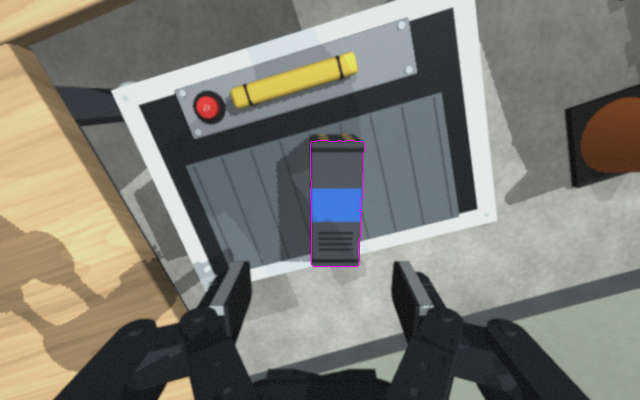

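The pile is square: blue's outline is centred near (337,203) at (0.5968, 0.1800), top height 81 mm. The button is at (207,107) and the grip at (294,81). Pressing the button next.

Run:
```python
from h import *
q=down(np.radians(86.2)); b=[.4451,.0695]
r.reach([*b,.09],q)
command_gripper(0.0)
s=r.read_state(); print(s["grip_width"],s["eef_pos"],s["time_s"])
r.move_straight([*b,.034],speed=.1)
hit=r.move_straight([*b,.014],speed=.03,max_force=9)
s=r.read_state();print(hit,s["eef_pos"],s["contact_force"],s["time_s"])
r.hold(.15)
r.move_straight([*b,.12],speed=.2)
s,im,d,P=look("wrist","w_btn")
print(s["time_s"])
```

```text
-0.00013935024851355012 [0.44512141 0.06950278 0.09003269] 27.6667
False [0.44517668 0.06948355 0.01401344] [-0.21415358 -0.93392838  0.135914  ] 29.1917
30.025
```

View pics/w_btn.png

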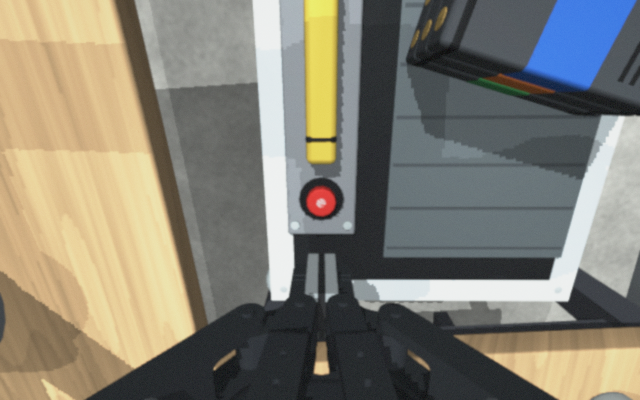

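I got a sign wrong: shut tips reach the button top at reported z of about 0.0085, so the press stopped short. The view shows the button untouched at (321,202) and the pile bands aligned. Pressing again, deeper.

Run:
```python
from h import *
b=[.4451,.0695]
r.move_straight([*b,.014],speed=.2)
hit=r.move_straight([*b,-.004],speed=.025,max_force=9)
s=r.read_state();print(hit,s["eef_pos"],s["contact_force"],s["time_s"])
r.hold(.15)
r.move_straight([*b,.12],speed=.2)
s,im,d,P=look("wrist","w_btn2")
print(s["time_s"])
m=hue(im,"yellow")>0
print("grip z",np.nanpercentile(P[m][:,2],[10,50,90]))
m&=np.abs(P[...,2]-.062)<.015
if m.sum()>50:
    q=P[m]; print(q[:,:2].mean(0), q[:,:2].min(0),q[:,:2].max(0))
```

```text
True [0.44592485 0.06951673 0.00263939] [-1.64028296 -0.55571494 10.28861206] 31.2917
32.1833
grip z [0.06104676 0.0623656  0.06340597]
[0.45111199 0.1615682 ] [0.43680635 0.10494621] [0.46517138 0.20798423]
```

View pics/w_btn2.png

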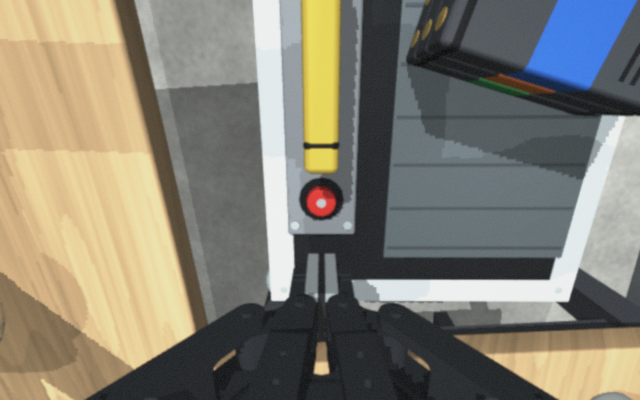

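The handle has sprung up: bar top at 62 mm, seen as the yellow bar at (320,90). Next I'll take the grip and draw it up.

Run:
```python
from h import *
q=down(np.radians(86.2)); g=[.4524,.1788]
command_gripper(.050)
r.reach([*g,.10],q); r.hold(.1)
s,im,d,P=look("wrist","w_grip")
print(s["eef_pos"])
print(r.move_straight([*g,.0236],speed=.08,max_force=15),tcp())
command_gripper(.015,force=90)
s=r.read_state();print(s["grip_width"],s["contact_force"],s["eef_pos"],s["time_s"])
```

```text
[0.45247581 0.1782309  0.10012578]
False [0.45279337 0.17887055 0.0240104 ]
0.022603322551672887 [-5.17484307  1.35832455  5.90959717] [0.4514199  0.17890107 0.02383706] 34.9
```

Run:
```python
from h import *
o,i,d,P=look("scene","sc_grip")
cv2.imwrite("pics/sc_grip_c.png",cv2.resize(i[80:230,290:490],None,fx=4,fy=4)[:,:,::-1])
```

```text
(no output)
```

View pics/sc_grip_c.png

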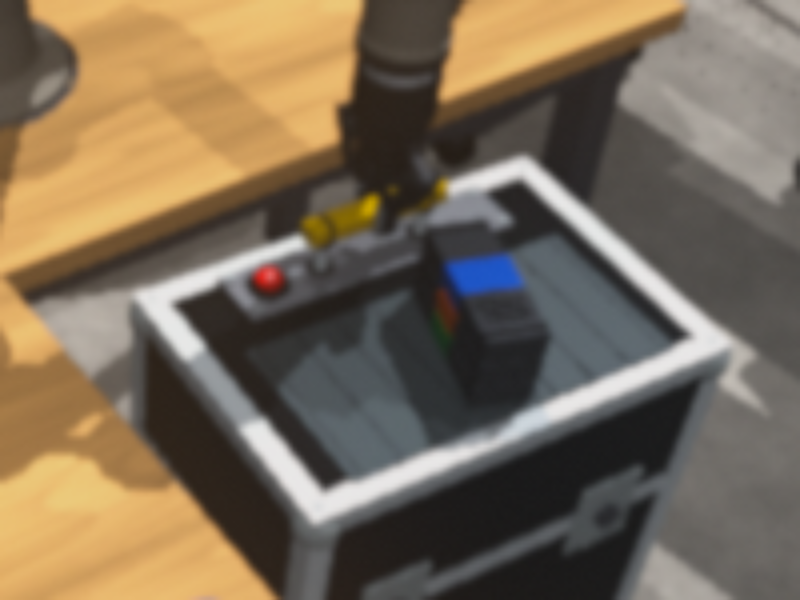

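The fingers straddle the middle of the bar at (395,200) in the crop, and the pile stands clear. Drawing up.

Run:
```python
from h import *
g=[.4516,.1789]
for z in (.060,.110,.150,.215):
    hit=r.move_straight([*g,z],speed=.08,max_force=45)
    s=r.read_state();print(z,hit,s["eef_pos"],s["contact_force"].round(1),round(s["grip_width"],4),s["time_s"])
    if hit: break
```

```text
0.06 False [0.45143171 0.1789115  0.06014575] [-4.3  1.8  2. ] 0.0227 35.5583
0.11 False [0.45146705 0.17892929 0.11009132] [-4.7  1.5  1. ] 0.0228 36.3333
0.15 False [0.45149073 0.17891648 0.15040945] [-5.6  0.8  1.6] 0.0226 36.9833
0.215 False [0.45145751 0.17891602 0.21559842] [-5.   2.6 -1. ] 0.0226 37.95
```

Run:
```python
from h import *
g=[.4516,.1789]
hit=r.move_straight([*g,.242],speed=.03,max_force=25)
s=r.read_state();print(hit,s["eef_pos"],s["contact_force"].round(1),round(s["grip_width"],4),s["time_s"])
r.hold(.3)
s=r.read_state();print(s["eef_pos"],s["contact_force"].round(1),round(s["grip_width"],4),s["time_s"])
for n in("scene","wrist","top"):
    o,i,d,P=look(n,"fin_"+n)
    m=(hue(i,"yellow")>0)&(np.hypot(P[...,0]-.452,P[...,1]-.179)<.09)
    print(n,m.sum(),np.nanpercentile(P[m][:,2],[50,90,97]).round(4) if m.any() else "")
    np.savez(f"pics/fin_{n}.npz",P=P,im=i)
```

```text
True [0.45130345 0.17893086 0.22977482] [ 2.4  0.4 -0.7] 0.0227 38.5417
[0.45124292 0.17891789 0.22905492] [ 6. -1.  1.] 0.0226 38.8417
scene 186 [0.2649 0.2684 0.2815]
wrist 11716 [0.2668 0.2677 0.2681]
top 395 [0.266  0.268  0.2695]
```

View pics/fin_scene.png

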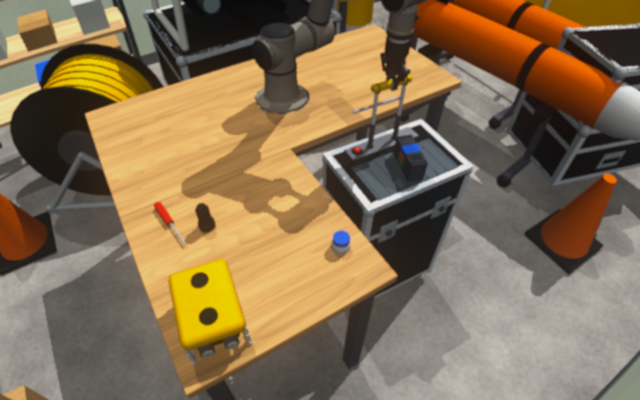

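View pics/fin_wrist.png

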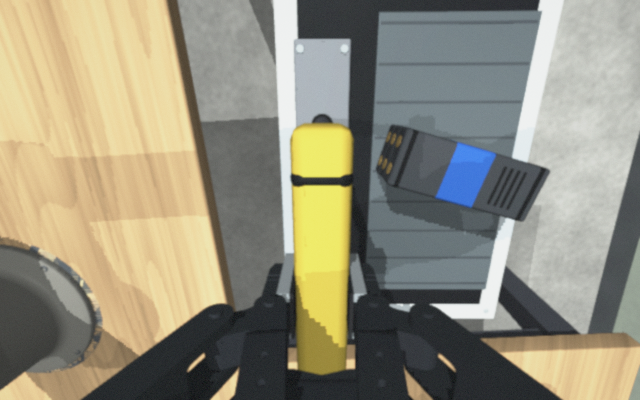

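The bar top is at 267–268 mm, so its centre is at 257 mm, the full extension. It stopped against the hard stop. Last check: pile and bystanders from above.

Run:
```python
from h import *
z=np.load("pics/fin_top.npz");print("blue top",rectz(z["P"],z["im"],(.597,.179),.081))
z=np.load("pics/fin_wrist.npz");print("blue wrist",rectz(z["P"],z["im"],(.597,.179),.081))
im=cv2.imread("pics/fin_top.png"); im0=cv2.imread("pics/top0.png")
print("bystander diff",np.abs(im[110:300,435:540].astype(int)-im0[110:300,435:540]).mean(),np.abs(im[110:150,310:350].astype(int)-im0[110:150,310:350]).mean())
r.finish_job(); print(r.read_state()["time_s"])
```

```text
blue top {'c': (0.5979, 0.1791), 'wh': (151, 59), 'yaw': -18.9, 'mean': [0.5967000126838684, 0.1785999983549118], 'pca': -19.0, 'n': 1339, 'z': 0.0803}
blue wrist {'c': (0.5966, 0.1793), 'wh': (150, 58), 'yaw': -19.4, 'mean': [0.5942999720573425, 0.18150000274181366], 'pca': -19.6, 'n': 8741, 'z': 0.0812}
bystander diff 4.898011695906432 4.226666666666667
the job is handed in; nothing more can be done
the job is handed in; nothing more can be done
```

View pics/fin_top.png

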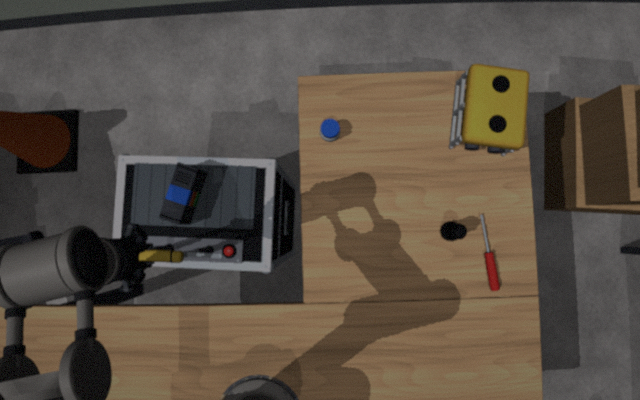

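I handed the job in at about 39 s of the 72 s allowed, with the packs piled and the handle at its second stop in the gripper. `finish_job` reports no verdict, so this rests on my own checks.

**What I did:** I set orange on green, then blue on orange. I pressed the red button, the handle sprung up, and I drew it through its first stop to its second.

**Last checks:**
- **Pile:** The blue pack lies within about 2 mm and 1° of where the green pack was measured at the start. Its top is 80–81 mm up, as it should be for three packs. Orange was about as close when I placed it.
- **Handle:** The bar top is at 267–268 mm, so its centre is at about 257 mm, which is full extension. The pull ended with a 25 N force rise at the stop, and the grip still reads 22.6 mm on the 24 mm bar.
- **Bystanders:** The lamp, jar and screwdriver are at the same pixels in the first and last top views.

**What failed or disagreed:**
- **Tool length:** The fingertips really end about 35 mm further back than the stated `tip_extent`. My first orange grasp therefore closed in the air above the pack. I measured the offset by wrist depth and by touching the bench, and used it from then on.
- **Button press:** The first press stopped short because I got the sign of that offset wrong. The second press worked.
- **Cameras:** The top and wrist cameras disagreed by 1–3 mm on the packs, so I used the wrist camera for both picking and placing.

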